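# Take the left-hand spinner nut off the extractor fan

## Task

The bench extractor fan lies face up with its guard off: unscrew the black six-sided spinner nut that holds its impeller (like most fan nuts it has a left-hand thread, and the impeller's lock has some slack, so it turns a little with the nut before it holds), without forcing the thread, and lift it off. Set the nut down, not dropped, inside the grey parts tray, standing open side down as it came off, and let go. Leave the fan and the other things on the bench alone.

Things in the scene. Friction and masses are not known exactly. Their poses are not given: they have to be found in the camera images.
- fan: Extractor fan frame, fixed to the bench, face up: grey, square, 170 x 170 mm, 45 mm high, open on top, with the impeller in the middle. Origin: on the fan's axis at bench level; z up along the axis.
- impeller: Seven-blade grey impeller in the fan; its hub is 62 mm across, flat face 50 mm above the bench; from it a steel threaded shaft end 29 mm across stands up 29 mm, hidden in the nut. It turns with the nut, stiffly, for 0.45 to 1.2 rad clockwise (unknown beforehand) until its lock pin stops it; only then does the nut unscrew. Origin: on the axis at bench level, z up.
- nut: Black hexagonal spinner nut, a closed cap open below, 44 mm across flats, 36 mm tall, about 60 g, on a thin springy black washer 51 mm across that pushes it up with a few N. Its underside starts 50 to 54 mm above the bench. Origin: centre of the underside, z to the closed top; the side faces look along its own x axis (0) and 60, 120, ... degrees.
- nut_top (a point): Centre of the nut's closed top. LEFT-hand thread: turned CLOCKWISE seen from above it rises on the shaft 24 mm a turn, is free after 2.9 to 3.8 rad of unscrewing and then lifts straight off, clear 30 mm above its start; it stays put when let go. The other way it jams. Play 2 mm up and down, 1 mm sideways; beyond it the thread is stiff and may not be loaded over 16 N.
- tray: Grey open plastic parts tray, fixed to the bench, 150 x 130 mm (x, y), 28 mm high, walls and floor 4 mm thick. Origin: centre of its underside, z up.
- driver: Bystander: screwdriver with a black handle lying on the bench.
- reel: Bystander: metal reel standing on end, 54 mm across, 40 mm high. Origin: centre of the underside.
- flux: Bystander: small amber bottle 40 mm across, 80 mm high. Origin: centre of the underside.
Not all that is in view belongs to the job. What is shaped like the nut but red is not meant. What is shaped like the fan but red is not meant.

How it is judged:
By the outcome, as a careful person would: the job done as asked, in the order asked, and still so for the second after the job is handed in, with the robot touching nothing.
It also fails if it takes over 70 s, if anything falls off the work surface, if the arm or the gripper's body presses on something with over 40 N, if the wrist force passes 120 N, or if a joint passes its speed limit or range.

## Robot

A 6-joint arm with a two-finger parallel gripper is mounted at the origin on the work surface. World frame = base frame: x ahead of the robot, y to its left, z up, the work surface at z = 0. Lengths are in mm, angles in rad, forces in N, time in s.
With the tool pointing down it reaches from about 400 to 925 mm from the base axis. Payload 12.5 kg.
Tool frame: the origin (TCP) lies at the very end of the fingers, on their centre line; the grasp point (between the pads) lies 19 mm behind it; z points along the fingers, y is the line along which they close (so a half turn about z gives the same grasp; the last joint's range is limited). The gripper opens to 95 mm and grips with 3 to 60 N. Pads are 20 mm wide; open, the fingers measure 119 mm over their backs; the gripper's body (75 mm by 180 mm) begins 59 mm behind the grasp point.
Start: joints at [-1.327, 0.491, 1.559, -0, 1.092, -0.106], TCP at [214.217, -587.161, 214.661] pointing down, gripper open.
Joint ranges: [-3.1, 3.1], [-0.84, 2.19], [0.05, 2.79], [-1.13, 4.28], [0.06, 2.93], [-2.69, 2.69]. Speed limits (rad/s): [2.22, 2.22, 2.79, 3.14, 3.14, 3.14].

## Interface

Orientations are given as [roll, pitch, yaw] about the fixed x, y, z axes, in that order (R = Rz(yaw) Ry(pitch) Rx(roll)).
In Python, from cell import state, imaging, env, spot_in, mark_of gives the robot as it stands. The module is installed in compiled form; this text tells all that it offers.
- The arm moves only by the tool step_arm, never from a script. Its argument "increments" is a list of rows, each an object with "slide": the shift along the tool's x, y, z in m, a list of three; "roll": the turn about the tool's z in rad. A call has 1 to 5 rows; each row is the pose to reach, as a shift and turn from the pose commanded when the call began, along the tool's axes at that moment; what a row does not reach only later rows make up. A row lasts 1/8 s, in which the tool goes at most 62.5 mm and 10.7 degrees, less where a joint would pass 70% of its speed; a pose out of reach is approached as far as the arm can. A call with a gripper value outside its range is refused whole. "fingers" is the opening, from 0 (shut) to 1 (fully open), set as the call begins (left out, the last holds). The fingers move at their own pace and stop on an object; the grip force is fixed at half the most. Time passes only in rows, so rows that repeat a pose let the fingers close. It gives the time, the measured TCP pose, the force, the opening and the grip force at its end, in the units of the state.
- state(): the state, without advancing time (a new reading comes with each control period).
- imaging.read_camera(name): name is "side" or "top"; returns a dict with "color" (480x640x3 uint8, red, green, blue), "z_map" (480x640 float32, mm along the optical axis (not along the pixel's ray), 0 where there is no reading), "intrinsics" (3x3 intrinsics, pixels), "camera_from_world" (4x4, takes a point from world to camera coordinates). Camera axes: x right, y up, looking along -z (the intrinsics and any distortion apply to the point x, -y, -z); pixel columns grow to the right and rows downward; lengths in mm; the calibration is good to about 2 mm. A picture is of the moment at which its call begins.
- env.job_done(): hands the job in; it is judged then, once.
Trained networks look in the newest picture that a camera, given by its name, has taken for a name from the list of things; names that differ only in an ending like _2 or _b are one class to them, and where a whole thing is asked for, a point or a joint stands for the part that bears it (a point fixed in the world has none). Each returns a list of dicts, best first, with "confidence" (0 to 1); they miss things now and then, are a little off and sometimes report something else, mostly with a low value. They report only what shows in the picture. A call takes as long as a camera call. They do not tell look-alikes from the thing itself.
- spot_in(camera, target): "bbox" ([left, top, right, bottom] in pixels, round what is visible of it).
- mark_of(camera, target): "uv" ([column, row] in pixels: a listed point, or the origin of a listed thing).
The state is a dict: "t": time; "joints": joint angles; "qvel": joint speeds; "tau": joint torques, N m; "eef_pos": TCP position; "tcp_rot": TCP orientation; "ft_force": force on the tool from outside, world axes, zero at the start; "moment": the same for the moment, N m; "opening": opening from 0.0 (shut) to 1.0 (fully open); "grip_force": force on a finger pad.
Only numpy, scipy, OpenCV 4.12 (cv2) and the standard library are available. Lean on these libraries where they do the work, as an engineer would, in place of code of your own. Each camera call takes 0.05 s, during which the arm holds its last target. There are 200 camera calls.

## Working session

There is one attempt and no reset: what is moved stays moved. The work goes in short steps, Python scripts to look and compute and a tool call to move; the robot and the scene stay as the last step left them, time stands still between calls to the robot, and variables do not carry over. Pictures are saved under pics/ and viewed, at most 10 in all, crops included, and the job is handed in when it is done.

Besides the shell and the picture viewer there is one more tool, called by a JSON object that holds its "op" and its "data". step_arm: Moves the arm, as the interface text tells. Its arguments: {"type":"object","properties":{"increments":{"type":"array"},"fingers":{"type":"number"}},"required":["increments"]}

```bash
mkdir -p pics; cat > h.py <<'E'
import numpy as np, cv2
from cell import state, imaging, env, spot_in, mark_of
def cloud(d):
    K=np.array(d["intrinsics"]);T=np.linalg.inv(np.array(d["camera_from_world"]));z=d["z_map"].astype(float)
    v,u=np.mgrid[:480,:640]
    x=(u-K[0,2])/K[0,0]*z; y=(v-K[1,2])/K[1,1]*z
    P=np.stack([x,-y,-z,np.ones_like(z)],-1)@T.T
    P=P[...,:3]; P[z==0]=np.nan
    return P
def ray(d,uv,h):
    K=np.array(d["intrinsics"]);T=np.linalg.inv(np.array(d["camera_from_world"]))
    r=T[:3,:3]@np.array([(uv[0]-K[0,2])/K[0,0],-(uv[1]-K[1,2])/K[1,1],-1]);o=T[:3,3]
    return o+r*(h-o[2])/r[2]
E
python3 - <<'E'
from h import *
s=state();print({k:np.round(v,3).tolist() for k,v in s.items()})
for c in("top","side"):
    d=imaging.read_camera(c);cv2.imwrite(f"pics/{c}0.png",d["color"][...,::-1]);P=cloud(d)
    print(c,np.round(np.linalg.inv(d["camera_from_world"])[:3,3]))
    for t in("nut","fan","tray","nut_top"):
        for r in (spot_in(c,t)if t!="nut_top" else[])[:3]:print(t,np.round(r["bbox"]),round(r["confidence"],2))
        for r in mark_of(c,t)[:3]:
            print(t,"uv",np.round(r["uv"],1),round(r["confidence"],2),np.round(P[int(r["uv"][1]),int(r["uv"][0])],1))
E
```

```text
{'t': 0.0, 'joints': [-1.327, 0.492, 1.559, -0.0, 1.092, -0.106], 'qvel': [0.0, -0.0, 0.001, -0.0, 0.0, 0.001], 'tau': [0.001, -61.265, -25.818, 0.069, 0.048, -0.0], 'eef_pos': [214.126, -586.916, 214.056], 'tcp_rot': [-3.14, -0.0, 0.35], 'ft_force': [0.427, 0.883, -1.141], 'moment': [-0.005, -0.017, -0.046], 'grip_force': 0.0, 'opening': 0.998}
top [ 420.    2. 1614.]
nut [251. 252. 270. 275.] 0.84
nut [189. 265. 206. 285.] 0.77
nut [212. 315. 234. 333.] 0.73
nut uv [222.5 323.2] 0.66 [316.7 222.9  45.3]
nut uv [261.2 261.8] 0.59 [475.7 120.4  92.2]
nut uv [201.  273.3] 0.57 [445.7 281.8  31.3]
fan [187. 128. 264. 207.] 0.94
fan uv [227.2 167.5] 0.73 [730.4 220.3  15.5]
fan uv [263.4 264.9] 0.72 [468.2 115.4  91. ]
tray [341. 194. 393. 259.] 0.88
tray uv [365.9 228.5] 0.78 [ 569.3 -151.7    3.9]
nut_top uv [258.5 266.2] 0.78 [463.  127.8  93.1]
nut_top uv [221.5 325.5] 0.62 [310.8 226.9  34.2]
nut_top uv [198.3 276.7] 0.55 [437.7 288.1  38.8]
side [137. 974. 812.]
nut [364. 318. 385. 352.] 0.85
nut [306. 261. 328. 285.] 0.7
nut [288. 329. 313. 358.] 0.63
nut uv [301.4 343.5] 0.7 [435.8 313.6  34.1]
nut uv [373.2 339.5] 0.59 [298.6 250.4  31.5]
nut uv [315.8 279.1] 0.56 [466.2 150.5  69.5]
fan [155. 259. 248. 324.] 0.78
fan [276. 258. 357. 322.] 0.71
fan [368. 177. 384. 192.] 0.69
fan uv [205.7 294. ] 0.87 [721.2 225.1  10.4]
fan uv [319.  293.6] 0.85 [456.5 151.9  30.8]
tray [288. 206. 347. 243.] 0.89
tray uv [318.6 225. ] 0.79 [ 574.  -152.5    3.6]
nut_top uv [303.4 336.8] 0.91 [438.5 295.6  36. ]
nut_top uv [376.5 327.5] 0.83 [300.9 219.   36. ]
```

View pics/top0.png

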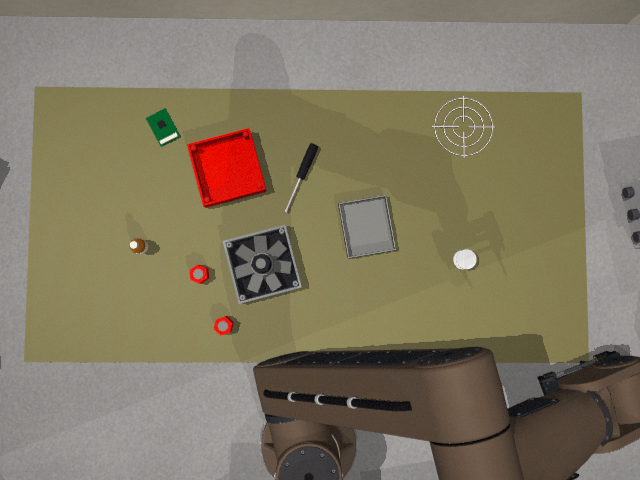

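View pics/side0.png

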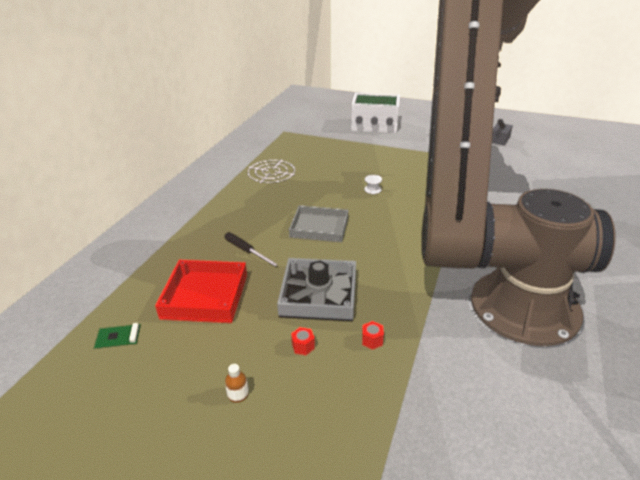

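Candidates for the nut: black hexagon in the grey fan (top 261,263; side 318,272), red ones at top (200,273) and (223,325). The black one fits (black, in the grey fan), the red fan at (227,167) is the decoy. I'll confirm with a crop and measure it.

```bash
python3 - <<'E'
from h import *
ims=[];A=[]
for c,(u,v) in(("top",(262,263)),("side",(318,280))):
    d=imaging.read_camera(c);P=cloud(d);A.append(P)
    k=30 if c=="top" else 40
    ims.append(cv2.resize(d["color"][v-k:v+k,u-k:u+k,::-1],(400,400),interpolation=cv2.INTER_CUBIC))
    Q=P[v-30:v+30,u-30:u+30].reshape(-1,3)
    near=(np.hypot(Q[:,0]-466,Q[:,1]-121)<45)
    q=Q[near&(Q[:,2]>80)&(Q[:,2]<97)]
    print(c,len(q),"med",np.median(q,0).round(1),"min",q.min(0).round(1),"max",q.max(0).round(1), "rect",cv2.minAreaRect(q[:,:2].astype(np.float32)))
    b=Q[near&(Q[:,2]>60)]
    print("upper",len(b),b.min(0).round(1),b.max(0).round(1))
    # fan rim & tray rim rects
    R=P.reshape(-1,3)
    f=R[(np.abs(R[:,0]-466)<115)&(np.abs(R[:,1]-121)<115)&(R[:,2]>38)&(R[:,2]<49)].astype(np.float32)
    print("fan",cv2.minAreaRect(f))
    t=R[(np.abs(R[:,0]-570)<110)&(np.abs(R[:,1]+152)<100)&(R[:,2]>20)&(R[:,2]<35)].astype(np.float32)
    print("tray",cv2.minAreaRect(t))
    if c=="top":
        # hex fit on dark top: subpixel, mask dark
        h=np.median(q[:,2])
        np.save("q.npy",q)
cv2.imwrite("pics/crop1.png",np.hstack(ims))
E
```

```text
top 263 med [470.8 122.9  88.3] min [448.   98.4  80. ] max [493.9 146.2  96.9] rect ((470.3869323730469, 122.70075225830078), (48.77113342285156, 42.839569091796875), 44.87091064453125)
upper 275 [448.   98.4  62. ] [494.5 146.2  99.3]Traceback (most recent call last):
  File "<stdin>", line 16, in <module>
cv2.error: OpenCV(4.12.0) /io/opencv/modules/imgproc/src/convhull.cpp:143: error: (-215:Assertion failed) total >= 0 && (depth == CV_32F || depth == CV_32S) in function 'convexHull'
```

```bash
cat > m.py <<'E'
from h import *
def hexfit(q):
    a=np.arange(0,60,1.);W=[]
    best=[]
    for t in a:
        w=0
        for k in(0,60,120):
            n=np.array([np.cos(np.radians(t+k)),np.sin(np.radians(t+k))]);p=q[:,:2]@n
            w+=np.ptp(p)
        W.append(w/3)
    W=np.array(W); F=np.exp(-1j*np.radians(6*a))@W
    return W.min().round(1),a[W.argmin()],W.max().round(1),a[W.argmax()]%60,"fourier-min",round((np.degrees(-np.angle(F))+180)/6%60,1)
E
python3 - <<'E'
from m import *
ims=[]
for c,(u,v) in(("top",(262,263)),("side",(318,280))):
    d=imaging.read_camera(c);P=cloud(d)
    k=30 if c=="top" else 40
    ims.append(cv2.resize(d["color"][v-k:v+k,u-k:u+k,::-1],(400,400),interpolation=cv2.INTER_CUBIC))
    Q=P[v-30:v+30,u-30:u+30].reshape(-1,3)
    near=(np.hypot(Q[:,0]-468,Q[:,1]-122)<45)
    q=Q[near&(Q[:,2]>80)&(Q[:,2]<97)]
    print(c,len(q),"med",np.median(q,0).round(1),"mid",((q.min(0)+q.max(0))/2).round(1))
    print(hexfit(q))
    R=P.reshape(-1,3)
    for n,x,y,lo,hi in(("fan",466,121,38,50),("tray",570,-152,20,36)):
        f=R[(np.abs(R[:,0]-x)<115)&(np.abs(R[:,1]-y)<110)&(R[:,2]>lo)&(R[:,2]<hi)][:,:2].astype(np.float32).copy()
        print(n,len(f),cv2.minAreaRect(f.reshape(-1,1,2)) if len(f) else 0)
cv2.imwrite("pics/crop1.png",np.hstack(ims))
E
```

```text
top 261 med [470.7 122.9  88. ] mid [471.  122.2  88.4]
(np.float64(44.3), np.float64(10.0), np.float64(48.3), np.float64(41.0), 'fourier-min', np.float64(11.2))
fan 1021 ((470.3993835449219, 122.55667877197266), (170.00137329101562, 170.15606689453125), 15.024349212646484)
tray 344 ((572.7058715820312, -154.11279296875), (150.37142944335938, 130.656005859375), 10.184861183166504)
side 248 med [465.6 131.1  87.1] mid [467.8 127.6  85.9]
(np.float64(47.3), np.float64(17.0), np.float64(51.3), np.float64(45.0), 'fourier-min', np.float64(15.3))
fan 1033 ((467.8302001953125, 127.18647003173828), (170.82440185546875, 176.96044921875), 15.338654518127441)
tray 318 ((569.1878051757812, -148.13421630859375), (150.6361541748047, 139.3733673095703), 10.542250633239746)
```

View pics/crop1.png

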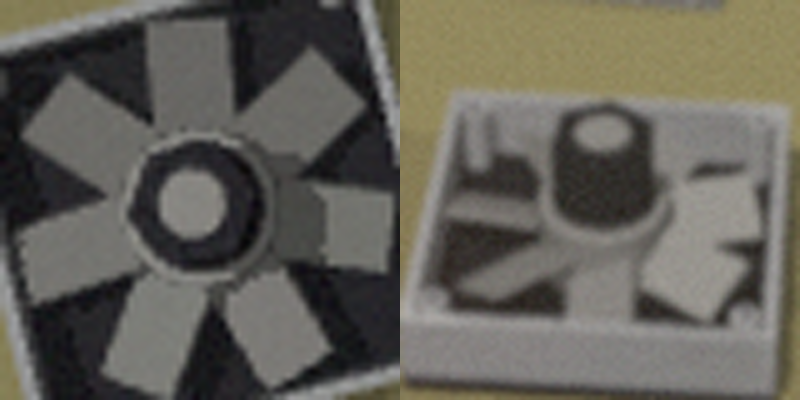

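The black nut (top crop 195,205) sits in the grey fan at about (470, 122), top at about z 88 mm. Going with it.

{"op": "step_arm", "data": {"increments": [{"slide":[0.051,-0.0315,0],"roll":-0.18},{"slide":[0.102,-0.063,0],"roll":-0.36},{"slide":[0.153,-0.0945,0],"roll":-0.54},{"slide":[0.204,-0.126,0],"roll":-0.72},{"slide":[0.255,-0.157,0],"roll":-0.9}]}}

```text
t: 1.58
eef_pos: [401.0, -350.7, 214.9]
tcp_rot: [3.141, 0.0, 1.256]
ft_force: [-0.4, -0.9, -0.3]
opening: 1.002
grip_force: 0.0
```

{"op": "step_arm", "data": {"increments": [{"slide":[0.06,0,0],"roll":-0.18},{"slide":[0.12,0,0],"roll":-0.36},{"slide":[0.18,0,0],"roll":-0.54},{"slide":[0.24,0,0],"roll":-0.72},{"slide":[0.305,-0.007,0],"roll":-0.9}]}}

```text
t: 2.2
eef_pos: [489.5, -61.7, 214.8]
tcp_rot: [3.141, 0.001, 2.155]
ft_force: [1.5, -0.3, 0.6]
opening: 1.004
grip_force: 0.0
```

{"op": "step_arm", "data": {"increments": [{"slide":[0.033,0.017,0],"roll":-0.18},{"slide":[0.066,0.034,0],"roll":-0.36},{"slide":[0.099,0.051,0],"roll":-0.54},{"slide":[0.132,0.068,0],"roll":-0.72},{"slide":[0.164,0.085,0],"roll":-0.9}]}}

```text
t: 2.82
eef_pos: [470.2, 121.6, 214.8]
tcp_rot: [3.142, 0.0, 3.056]
ft_force: [0.8, -0.8, 0.1]
opening: 1.002
grip_force: 0.0
```

{"op": "step_arm", "data": {"increments": [{"slide":[0,0,0.02],"roll":-0.17},{"slide":[0,0,0.04],"roll":-0.34},{"slide":[0,0,0.06],"roll":-0.51},{"slide":[0,0,0.08],"roll":-0.68},{"slide":[0,0,0.1],"roll":-0.825}]}}

```text
t: 3.45
eef_pos: [470.5, 120.4, 114.1]
tcp_rot: [-3.141, 0.0, -2.403]
ft_force: [2.1, 0.5, -0.1]
opening: 1.002
grip_force: 0.0
```

```bash
python3 - <<'E'
from h import *
s=state();print(np.round(s["eef_pos"],1),np.round(s["tcp_rot"],3),np.round(s["joints"],2),np.round(s["moment"],2))
ims=[]
for c,(u,v) in(("top",(262,263)),("side",(318,270))):
    d=imaging.read_camera(c)
    ims.append(cv2.resize(d["color"][v-45:v+45,u-45:u+45,::-1],(400,400),interpolation=cv2.INTER_CUBIC))
cv2.imwrite("pics/crop2.png",np.hstack(ims))
E
```

```text
[470.5 120.4 114.1] [-3.141  0.    -2.403] [ 0.11  0.44  2.   -0.    0.7  -2.19] [ 0.12 -0.15 -0.02]
```

View pics/crop2.png

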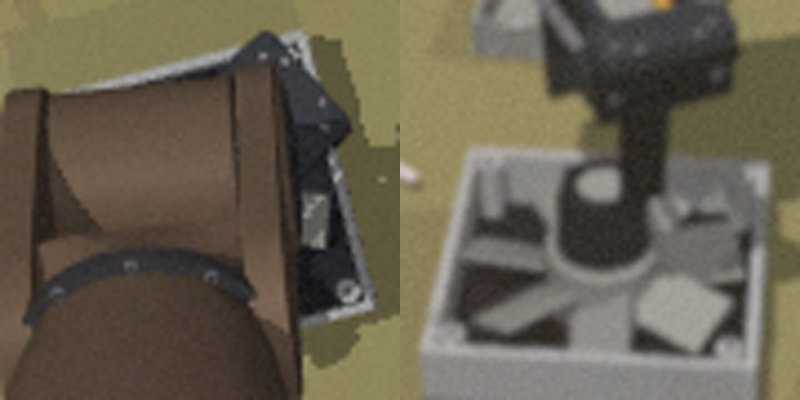

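The side view shows the fingers above the nut (side crop 600,205), nothing touching. Descending and closing in steps.

{"op": "step_arm", "data": {"increments": [{"slide":[-0.0013,0.0015,0.014],"roll":0},{"slide":[-0.0013,0.0015,0.028],"roll":0},{"slide":[-0.0013,0.0015,0.042],"roll":0},{"slide":[-0.0013,0.0015,0.054],"roll":0},{"slide":[-0.0013,0.0015,0.054],"roll":0}]}}

```text
t: 4.18
eef_pos: [469.9, 122.2, 59.7]
tcp_rot: [3.141, -0.001, -2.409]
ft_force: [-0.4, -0.4, -0.7]
opening: 1.0
grip_force: 0.0
```

{"op": "step_arm", "data": {"increments": [{"slide":[0,0,0]},{"slide":[0,0,0]},{"slide":[0,0,0]},{"slide":[0,0,0]}], "fingers": 0.53}}

```text
invalid input at $.increments[0]: expected keys slide, roll
```

{"op": "step_arm", "data": {"increments": [{"slide":[0,0,0],"roll":0},{"slide":[0,0,0],"roll":0},{"slide":[0,0,0],"roll":0},{"slide":[0,0,0],"roll":0}], "fingers": 0.53}}

```text
t: 4.68
eef_pos: [470.4, 122.3, 60.8]
tcp_rot: [-3.141, 0.0, -2.408]
ft_force: [-0.0, 0.0, -0.2]
opening: 0.634
grip_force: 0.0
```

{"op": "step_arm", "data": {"increments": [{"slide":[0,0,0],"roll":0},{"slide":[0,0,0],"roll":0}], "fingers": 0.49}}

```text
t: 4.92
eef_pos: [470.0, 122.4, 60.6]
tcp_rot: [3.141, -0.0, -2.408]
ft_force: [-2.0, 1.9, 1.3]
opening: 0.498
grip_force: 1.5
```

{"op": "step_arm", "data": {"increments": [{"slide":[0,0.0013,0],"roll":0},{"slide":[0,0.0013,0],"roll":0}]}}

```text
t: 5.18
eef_pos: [469.5, 123.3, 60.6]
tcp_rot: [-3.141, 0.0, -2.408]
ft_force: [-1.0, 0.3, -0.1]
opening: 0.492
grip_force: 0.0
```

{"op": "step_arm", "data": {"increments": [{"slide":[0,0,0],"roll":0},{"slide":[0,0,0],"roll":0}], "fingers": 0.475}}

```text
t: 5.42
eef_pos: [469.5, 123.3, 60.6]
tcp_rot: [-3.142, 0.0, -2.408]
ft_force: [-1.1, 1.0, 1.0]
opening: 0.477
grip_force: 0.5
```

{"op": "step_arm", "data": {"increments": [{"slide":[0,0.0005,0],"roll":0},{"slide":[0,0.0005,0],"roll":0},{"slide":[0,0.0005,0],"roll":0}], "fingers": 0.465}}

```text
t: 5.8
eef_pos: [469.1, 123.6, 60.6]
tcp_rot: [3.142, -0.0, -2.408]
ft_force: [-0.6, 1.3, -0.3]
opening: 0.467
grip_force: 0.5
```

{"op": "step_arm", "data": {"increments": [{"slide":[0,0,0],"roll":0},{"slide":[0,0,0],"roll":0},{"slide":[0,0,0],"roll":0}], "fingers": 0.4}}

```text
t: 6.18
eef_pos: [469.1, 123.6, 60.6]
tcp_rot: [3.142, -0.0, -2.408]
ft_force: [-0.6, 2.1, 0.4]
opening: 0.462
grip_force: 30.0
```

```bash
python3 - <<'E'
from h import *
s=state();print(np.round(s["moment"],3),np.round(s["ft_force"],1),np.round(s["joints"],2),np.round(s["tau"],2))
E
```

```text
[0.525 0.083 0.002] [-0.6  2.1  0.4] [ 0.12  0.53  2.05 -0.    0.56 -2.18] [-9.700e-01 -5.171e+01 -1.418e+01 -3.200e-01 -1.600e-01 -1.000e-02]
```

{"op": "step_arm", "data": {"increments": [{"slide":[0,0,0],"roll":0.08},{"slide":[0,0,0],"roll":0.16},{"slide":[0,0,0],"roll":0.24}]}}

```text
t: 6.55
eef_pos: [469.0, 123.5, 60.6]
tcp_rot: [-3.141, -0.0, -2.651]
ft_force: [-1.5, 1.3, 0.2]
opening: 0.463
grip_force: 30.0
```

```bash
cat > s.py <<'E'
from h import *
s=state();print("M",np.round(s["moment"],3),"F",np.round(s["ft_force"],1),np.round(s["eef_pos"],1),"yaw",round(s["tcp_rot"][2],3),"q6",round(s["joints"][5],2),"tau6",round(s["tau"][5],2))
E
python3 s.py
```

```text
M [0.209 0.156 0.033] F [-1.5  1.3  0.2] [469.  123.5  60.6] yaw -2.651 q6 -1.94 tau6 -1.03
```

{"op": "step_arm", "data": {"increments": [{"slide":[0,0,0],"roll":0.07},{"slide":[0,0,0],"roll":0.14},{"slide":[0,0,0],"roll":0.21}]}}

```text
t: 6.92
eef_pos: [468.9, 123.5, 60.6]
tcp_rot: [-3.141, -0.0, -2.861]
ft_force: [-1.0, 0.7, -1.0]
opening: 0.462
grip_force: 30.0
```

```bash
python3 s.py
```

```text
M [ 0.196  0.128 -0.014] F [-1.   0.7 -1. ] [468.9 123.5  60.6] yaw -2.861 q6 -1.73 tau6 -0.89
```

```bash
cat > b.py <<'E'
import sys
from h import *
s=state();d=imaging.read_camera("side")["color"].astype(np.int16)
c=d[285:316,283:353]
try:
    p=np.load("prev.npy"); e=np.abs(c-p).mean(2); print("diff mean",e.mean().round(2),"n>25",(e>25).sum())
except FileNotFoundError: pass
np.save("prev.npy",c)
print("Mz",round(s["moment"][2],3),"F",np.round(s["ft_force"],1),np.round(s["eef_pos"],1),"yaw",round(s["tcp_rot"][2],3),"q6",round(s["joints"][5],2),"tau6",round(s["tau"][5],2))
E
python3 b.py; python3 b.py
```

```text
Mz -0.014 F [-1.   0.7 -1. ] [468.9 123.5  60.6] yaw -2.861 q6 -1.73 tau6 -0.89
diff mean 3.17 n>25 0
Mz -0.031 F [-1.2 -0.4  0.5] [469.  123.5  60.6] yaw -2.864 q6 -1.73 tau6 -0.64
```

{"op": "step_arm", "data": {"increments": [{"slide":[0,0,0],"roll":0.07},{"slide":[0,0,0],"roll":0.14},{"slide":[0,0,0],"roll":0.2}]}}

```text
t: 7.4
eef_pos: [469.1, 123.5, 60.6]
tcp_rot: [-3.141, -0.0, -3.058]
ft_force: [-2.1, 0.1, 0.4]
opening: 0.464
grip_force: 30.0
```

```bash
python3 b.py
```

```text
diff mean 14.12 n>25 407
Mz -0.01 F [-2.1  0.1  0.4] [469.1 123.5  60.6] yaw -3.058 q6 -1.53 tau6 -0.7
```

{"op": "step_arm", "data": {"increments": [{"slide":[0,0,0],"roll":0.07},{"slide":[0,0,0],"roll":0.14},{"slide":[0,0,0],"roll":0.2}]}}

```text
t: 7.82
eef_pos: [469.5, 123.6, 60.7]
tcp_rot: [-3.142, 0.001, 3.025]
ft_force: [0.3, 0.4, 1.9]
opening: 0.461
grip_force: 30.0
```

```bash
python3 b.py
```

```text
diff mean 8.79 n>25 236
Mz 0.043 F [0.3 0.4 1.9] [469.5 123.6  60.7] yaw 3.025 q6 -1.33 tau6 -0.7
```

{"op": "step_arm", "data": {"increments": [{"slide":[0,0,0],"roll":0.07},{"slide":[0,0,0],"roll":0.14},{"slide":[0,0,0],"roll":0.2}]}}

```text
t: 8.25
eef_pos: [469.4, 123.6, 60.7]
tcp_rot: [3.142, 0.001, 2.826]
ft_force: [-0.4, -0.1, 1.5]
opening: 0.454
grip_force: 30.0
```

```bash
python3 b.py
```

```text
diff mean 4.33 n>25 55
Mz -0.06 F [-0.4 -0.1  1.5] [469.4 123.6  60.7] yaw 2.826 q6 -1.13 tau6 -0.7
```

Impeller locked at about 0.75 rad in; the nut is unscrewing now, so I follow its rise (3.8 mm/rad).

{"op": "step_arm", "data": {"increments": [{"slide":[0,0,-0.0006],"roll":0.06},{"slide":[0,0,-0.0012],"roll":0.12},{"slide":[0,0,-0.0018],"roll":0.2}]}}

```text
t: 8.68
eef_pos: [469.1, 123.6, 62.4]
tcp_rot: [-3.141, 0.0, 2.626]
ft_force: [-0.1, 0.6, -0.8]
opening: 0.46
grip_force: 30.0
```

```bash
python3 b.py
```

```text
diff mean 4.04 n>25 43
Mz -0.021 F [-0.1  0.6 -0.8] [469.1 123.6  62.4] yaw 2.626 q6 -0.93 tau6 -1.19
```

{"op": "step_arm", "data": {"increments": [{"slide":[0,0,-0.0003],"roll":0.08},{"slide":[0,0,-0.0006],"roll":0.16},{"slide":[0,0,-0.0009],"roll":0.24},{"slide":[0,0,-0.0012],"roll":0.32},{"slide":[0,0,-0.0015],"roll":0.4}]}}

```text
t: 9.35
eef_pos: [468.9, 123.7, 63.8]
tcp_rot: [-3.141, -0.0, 2.226]
ft_force: [-1.3, 0.4, -0.3]
opening: 0.462
grip_force: 30.0
```

```bash
python3 b.py
```

```text
diff mean 3.54 n>25 28
Mz -0.004 F [-1.3  0.4 -0.3] [468.9 123.7  63.8] yaw 2.226 q6 -0.53 tau6 -1.04
```

{"op": "step_arm", "data": {"increments": [{"slide":[0,0,-0.0004],"roll":0.1},{"slide":[0,0,-0.0008],"roll":0.2},{"slide":[0,0,-0.0011],"roll":0.3},{"slide":[0,0,-0.0015],"roll":0.4},{"slide":[0,0,-0.0019],"roll":0.5}]}}

```text
t: 10.02
eef_pos: [469.1, 123.7, 65.7]
tcp_rot: [-3.142, -0.0, 1.726]
ft_force: [-0.5, 1.7, -1.1]
opening: 0.461
grip_force: 30.0
```

{"op": "step_arm", "data": {"increments": [{"slide":[0,0,-0.0004],"roll":0.1},{"slide":[0,0,-0.0008],"roll":0.2},{"slide":[0,0,-0.0011],"roll":0.3},{"slide":[0,0,-0.0015],"roll":0.4},{"slide":[0,0,-0.0019],"roll":0.5}]}}

```text
t: 10.65
eef_pos: [469.2, 123.7, 67.6]
tcp_rot: [3.142, -0.0, 1.226]
ft_force: [-1.3, 1.5, -1.1]
opening: 0.46
grip_force: 30.0
```

```bash
python3 b.py
```

```text
diff mean 3.82 n>25 31
Mz -0.037 F [-1.3  1.5 -1.1] [469.2 123.7  67.6] yaw 1.226 q6 0.47 tau6 -1.31
```

{"op": "step_arm", "data": {"increments": [{"slide":[0,0,-0.0004],"roll":0.1},{"slide":[0,0,-0.0008],"roll":0.2},{"slide":[0,0,-0.0011],"roll":0.3},{"slide":[0,0,-0.0015],"roll":0.4},{"slide":[0,0,-0.0019],"roll":0.5}]}}

```text
t: 11.32
eef_pos: [469.1, 123.7, 69.5]
tcp_rot: [-3.141, 0.0, 0.727]
ft_force: [-1.1, 1.7, -1.0]
opening: 0.461
grip_force: 30.0
```

{"op": "step_arm", "data": {"increments": [{"slide":[0,0,-0.0004],"roll":0.1},{"slide":[0,0,-0.0008],"roll":0.2},{"slide":[0,0,-0.0011],"roll":0.3},{"slide":[0,0,-0.0015],"roll":0.4},{"slide":[0,0,-0.0019],"roll":0.5}]}}

```text
t: 11.95
eef_pos: [469.3, 123.6, 71.5]
tcp_rot: [3.141, -0.0, 0.227]
ft_force: [0.4, 0.0, -0.1]
opening: 0.462
grip_force: 30.0
```

{"op": "step_arm", "data": {"increments": [{"slide":[0,0,-0.0004],"roll":0.1},{"slide":[0,0,-0.0008],"roll":0.2},{"slide":[0,0,-0.0011],"roll":0.3},{"slide":[0,0,-0.0015],"roll":0.4},{"slide":[0,0,-0.0019],"roll":0.5}]}}

```text
t: 12.58
eef_pos: [469.2, 123.6, 73.4]
tcp_rot: [3.142, -0.0, -0.273]
ft_force: [1.1, 0.4, -1.3]
opening: 0.462
grip_force: 30.0
```

{"op": "step_arm", "data": {"increments": [{"slide":[0,0,-0.0004],"roll":0.1},{"slide":[0,0,-0.0008],"roll":0.2},{"slide":[0,0,-0.0011],"roll":0.3},{"slide":[0,0,-0.0015],"roll":0.4},{"slide":[0,0,-0.0019],"roll":0.5}]}}

```text
t: 13.2
eef_pos: [469.3, 123.6, 75.3]
tcp_rot: [-3.142, -0.0, -0.773]
ft_force: [-0.1, -0.4, -0.6]
opening: 0.465
grip_force: 30.0
```

```bash
python3 b.py
```

```text
diff mean 3.85 n>25 31
Mz 0.0 F [-0.1 -0.4 -0.6] [469.3 123.6  75.3] yaw -0.773 q6 2.47 tau6 -1.32
```

{"op": "step_arm", "data": {"increments": [{"slide":[0,0,-0.0004],"roll":0.1},{"slide":[0,0,-0.001],"roll":0.1},{"slide":[0,0,-0.0015],"roll":0.1}]}}

```text
t: 13.62
eef_pos: [469.1, 123.6, 76.8]
tcp_rot: [3.142, -0.0, -0.871]
ft_force: [0.1, -0.0, -0.2]
opening: 0.46
grip_force: 30.0
```

{"op": "step_arm", "data": {"increments": [{"slide":[0,0,-0.0005],"roll":0},{"slide":[0,0,-0.001],"roll":0}]}}

```text
t: 13.88
eef_pos: [469.1, 123.6, 77.8]
tcp_rot: [3.142, -0.0, -0.874]
ft_force: [-0.6, -0.1, -1.3]
opening: 0.461
grip_force: 30.0
```

{"op": "step_arm", "data": {"increments": [{"slide":[0,0,-0.0005],"roll":0},{"slide":[0,0,-0.001],"roll":0}]}}

```text
t: 14.12
eef_pos: [469.1, 123.6, 78.8]
tcp_rot: [3.142, -0.0, -0.875]
ft_force: [0.9, -0.6, -0.4]
opening: 0.459
grip_force: 30.0
```

{"op": "step_arm", "data": {"increments": [{"slide":[0,0,-0.0008],"roll":0},{"slide":[0,0,-0.0016],"roll":0}]}}

```text
t: 14.38
eef_pos: [469.1, 123.6, 80.5]
tcp_rot: [3.142, -0.0, -0.875]
ft_force: [0.4, -0.1, 0.0]
opening: 0.461
grip_force: 30.0
```

{"op": "step_arm", "data": {"increments": [{"slide":[0,0,-0.002],"roll":0},{"slide":[0,0,-0.005],"roll":0},{"slide":[0,0,-0.01],"roll":0},{"slide":[0,0,-0.015],"roll":0},{"slide":[0,0,-0.02],"roll":0}]}}

```text
t: 15.0
eef_pos: [469.1, 123.6, 100.8]
tcp_rot: [-3.141, -0.0, -0.875]
ft_force: [0.9, 0.1, 0.0]
opening: 0.462
grip_force: 30.0
```

{"op": "step_arm", "data": {"increments": [{"slide":[0,0,-0.01],"roll":0},{"slide":[0,0,-0.02],"roll":0},{"slide":[0,0,-0.035],"roll":0},{"slide":[0,0,-0.05],"roll":0},{"slide":[0,0,-0.06],"roll":0}]}}

```text
t: 15.62
eef_pos: [469.3, 123.6, 161.5]
tcp_rot: [-3.141, -0.001, -0.875]
ft_force: [-0.1, -0.3, -0.1]
opening: 0.463
grip_force: 30.0
```

```bash
python3 b.py; python3 - <<'E'
from h import *
d=imaging.read_camera("side");u,v=325,250
cv2.imwrite("pics/crop3.png",cv2.resize(d["color"][v-75:v+75,u-75:u+75,::-1],(600,600),interpolation=cv2.INTER_CUBIC))
E
```

```text
diff mean 5.55 n>25 5
Mz 0.0 F [-0.1 -0.3 -0.1] [469.3 123.6 161.5] yaw -0.875 q6 2.57 tau6 0.0
```

View pics/crop3.png

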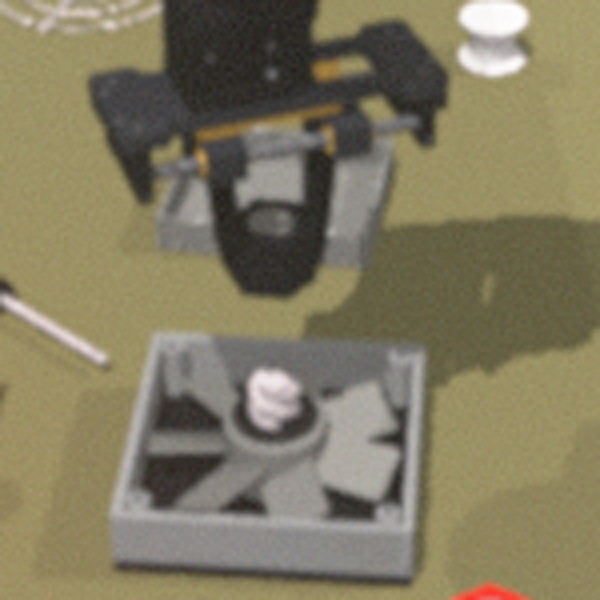

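The nut is off and held (crop 270,250), and the threaded shaft shows bare (270,400). On to the tray.

{"op": "step_arm", "data": {"increments": [{"slide":[0.04,0.014,0],"roll":0},{"slide":[0.1,0.035,0],"roll":0},{"slide":[0.16,0.056,0],"roll":0},{"slide":[0.22,0.077,0],"roll":0},{"slide":[0.279,0.098,0],"roll":0}]}}

```text
t: 16.35
eef_pos: [571.8, -152.3, 159.9]
tcp_rot: [3.141, 0.0, -0.875]
ft_force: [1.1, 0.6, -1.0]
opening: 0.462
grip_force: 30.0
```

{"op": "step_arm", "data": {"increments": [{"slide":[0,0,0.03],"roll":0},{"slide":[0,0,0.06],"roll":0},{"slide":[0,0,0.09],"roll":0},{"slide":[0,0,0.11],"roll":0},{"slide":[0,0,0.12],"roll":0}]}}

```text
t: 16.98
eef_pos: [570.9, -150.0, 38.9]
tcp_rot: [3.141, 0.002, -0.875]
ft_force: [0.5, -0.6, -1.1]
opening: 0.463
grip_force: 30.0
```

```bash
python3 s.py; python3 - <<'E'
from h import *
d=imaging.read_camera("side");u,v=318,215
cv2.imwrite("pics/crop4.png",cv2.resize(d["color"][v-50:v+50,u-50:u+50,::-1],(600,600),interpolation=cv2.INTER_CUBIC))
E
```

```text
M [ 0.142 -0.004  0.002] F [ 0.5 -0.6 -1.1] [ 570.9 -150.    38.9] yaw -0.875 q6 2.08 tau6 0.0
```

View pics/crop4.png

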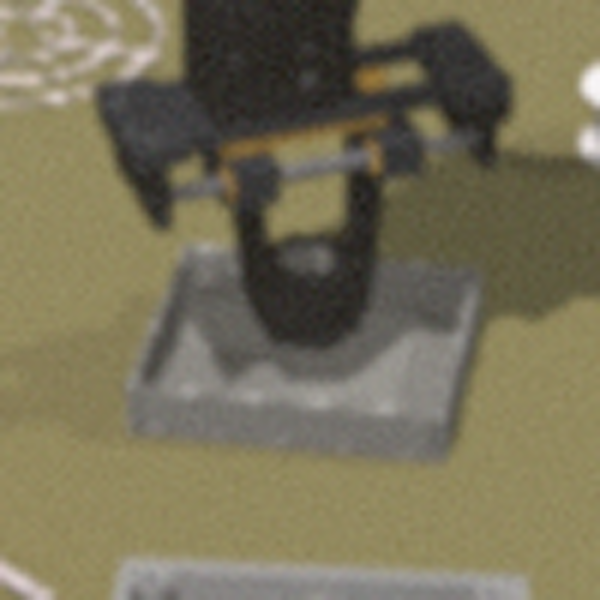

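The nut (crop 310,310) hangs over the middle of the tray with room all round. Lowering slowly until contact.

{"op": "step_arm", "data": {"increments": [{"slide":[0,0,0.007],"roll":0},{"slide":[0,0,0.014],"roll":0},{"slide":[0,0,0.019],"roll":0},{"slide":[0,0,0.022],"roll":0},{"slide":[0,0,0.022],"roll":0}]}}

```text
t: 17.65
eef_pos: [571.5, -150.2, 18.3]
tcp_rot: [3.141, 0.0, -0.875]
ft_force: [0.4, 0.3, -1.1]
opening: 0.461
grip_force: 30.0
```

{"op": "step_arm", "data": {"increments": [{"slide":[0,0,0.0007],"roll":0},{"slide":[0,0,0.0014],"roll":0},{"slide":[0,0,0.002],"roll":0}]}}

```text
t: 18.02
eef_pos: [571.6, -150.2, 16.5]
tcp_rot: [-3.142, -0.0, -0.875]
ft_force: [-0.6, -0.7, -0.2]
opening: 0.461
grip_force: 30.0
```

{"op": "step_arm", "data": {"increments": [{"slide":[0,0,0.0005],"roll":0},{"slide":[0,0,0.001],"roll":0}]}}

```text
t: 18.27
eef_pos: [571.5, -150.2, 15.4]
tcp_rot: [3.142, -0.0, -0.875]
ft_force: [-0.4, 0.4, 0.1]
opening: 0.462
grip_force: 30.0
```

{"op": "step_arm", "data": {"increments": [{"slide":[0,0,0.0005],"roll":0},{"slide":[0,0,0.001],"roll":0}]}}

```text
t: 18.52
eef_pos: [571.5, -150.2, 14.4]
tcp_rot: [3.142, -0.0, -0.875]
ft_force: [0.7, -0.2, 0.2]
opening: 0.461
grip_force: 30.0
```

{"op": "step_arm", "data": {"increments": [{"slide":[0,0,0.0005],"roll":0},{"slide":[0,0,0.0008],"roll":0}]}}

```text
t: 18.77
eef_pos: [571.5, -150.2, 13.6]
tcp_rot: [3.142, -0.0, -0.875]
ft_force: [-0.2, -0.1, -0.3]
opening: 0.461
grip_force: 30.0
```

{"op": "step_arm", "data": {"increments": [{"slide":[0,0,0.0005],"roll":0},{"slide":[0,0,0.0008],"roll":0}]}}

```text
t: 19.02
eef_pos: [571.5, -150.2, 12.8]
tcp_rot: [3.142, -0.0, -0.875]
ft_force: [-0.5, 0.0, -0.5]
opening: 0.463
grip_force: 30.0
```

{"op": "step_arm", "data": {"increments": [{"slide":[0,0,0.0004],"roll":0},{"slide":[0,0,0.0006],"roll":0}]}}

```text
t: 19.27
eef_pos: [571.5, -150.2, 12.2]
tcp_rot: [3.142, -0.0, -0.875]
ft_force: [0.7, -0.2, -1.3]
opening: 0.461
grip_force: 30.0
```

{"op": "step_arm", "data": {"increments": [{"slide":[0,0,0.0004],"roll":0},{"slide":[0,0,0.0006],"roll":0}]}}

```text
t: 19.52
eef_pos: [571.5, -150.2, 12.0]
tcp_rot: [-3.142, -0.0, -0.875]
ft_force: [-2.1, -0.1, 7.8]
opening: 0.459
grip_force: 30.0
```

{"op": "step_arm", "data": {"increments": [{"slide":[0,0,0.0004],"roll":0},{"slide":[0,0,0.0006],"roll":0}]}}

```text
t: 19.77
eef_pos: [571.5, -150.2, 12.0]
tcp_rot: [-3.141, -0.0, -0.875]
ft_force: [-4.7, 0.9, 13.7]
opening: 0.46
grip_force: 30.0
```

Contact. Easing off the load and letting go.

{"op": "step_arm", "data": {"increments": [{"slide":[0,0,-0.0005],"roll":0},{"slide":[0,0,-0.0008],"roll":0}]}}

```text
t: 20.02
eef_pos: [571.6, -150.3, 12.1]
tcp_rot: [-3.142, -0.0, -0.875]
ft_force: [-1.1, 0.0, 2.4]
opening: 0.461
grip_force: 30.0
```

{"op": "step_arm", "data": {"increments": [{"slide":[0,0,0],"roll":0},{"slide":[0,0,0],"roll":0},{"slide":[0,0,0],"roll":0},{"slide":[0,0,0],"roll":0}], "fingers": 0.62}}

```text
t: 20.52
eef_pos: [571.5, -150.2, 11.7]
tcp_rot: [3.142, -0.0, -0.875]
ft_force: [-0.7, -0.3, -0.5]
opening: 0.62
grip_force: 0.0
```

{"op": "step_arm", "data": {"increments": [{"slide":[0,0,-0.01],"roll":0},{"slide":[0,0,-0.03],"roll":0},{"slide":[0,0,-0.06],"roll":0},{"slide":[0,0,-0.1],"roll":0},{"slide":[0,0,-0.14],"roll":0}]}}

```text
t: 21.15
eef_pos: [571.4, -150.1, 153.8]
tcp_rot: [-3.141, -0.0, -0.875]
ft_force: [0.4, 0.3, -0.4]
opening: 0.622
grip_force: 0.0
```

```bash
python3 s.py; python3 - <<'E'
from h import *
d=imaging.read_camera("side");P=cloud(d);u,v=318,240
Q=P.reshape(-1,3);q=Q[(np.hypot(Q[:,0]-571,Q[:,1]+150)<40)&(Q[:,2]>12)&(Q[:,2]<60)]
print(len(q),np.median(q,0).round(1),np.percentile(q[:,2],[50,90,98]).round(1))
cv2.imwrite("pics/crop5.png",cv2.resize(d["color"][v-90:v+90,u-90:u+90,::-1],(600,600),interpolation=cv2.INTER_CUBIC))
E
```

```text
M [ 0.102 -0.047 -0.003] F [ 0.4  0.3 -0.4] [ 571.4 -150.1  153.8] yaw -0.875 q6 2.08 tau6 0.0
245 [ 565.  -136.2   35.5] [35.5 40.3 41.8]
```

View pics/crop5.png

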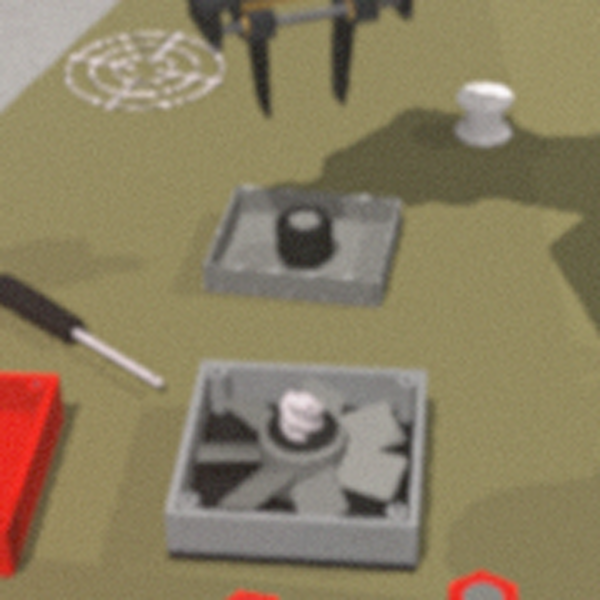

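The nut stands upright in the tray (crop 305,235), its top at about z 40 mm. The gripper is clear and everything else is where it was.

```bash
python3 -c "
from cell import env;print(env.job_done())"
```

```text
the job is handed in; nothing more can be done
None
```

The black nut is unscrewed and standing open side down in the grey tray, released, and the job is handed in at about 21 s; I saw no high thread force and nothing else moved in the final picture.

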